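# Tip a tray of empty bottles into its matching feed hopper

## Robot

A 6-joint arm with a two-finger parallel gripper is mounted at the origin on a cart in front of the work surface, level with it; the furniture and walls round the work are solid. World frame = base frame: x ahead of the robot, y to its left, z up, the work surface at z = 0. Lengths are in m, angles in rad, forces in N, time in s.
With the tool pointing down it reaches from about 0.375 to 0.9 m from the base axis. Payload 3.1 kg.
Tool frame: the origin (TCP) lies on the centre line of the jaws, within the pads' length; the fingertips stand 14 mm ahead of it and the grasp point (between the pads) lies 5 mm behind it; y points along the fingers, z is the direction in which the jaws open and shut, and the axes are right-handed (so a half turn about y gives the same grasp; the last joint's range is limited). The gripper opens to 87 mm and grips with 3 to 60 N. Pads are 19 mm wide; open, the fingers measure 117 mm over their backs; the gripper's body (75 mm by 190 mm) begins 51 mm behind the grasp point.
Start: joints at [1.026, 0.527, 1.433, -0, 1.181, -0.178], TCP at [0.224, 0.583, 0.237] pointing down, gripper open.
Joint ranges: [-3.08, 3.08], [-0.75, 2.2], [0.22, 2.44], [-1.43, 4.57], [0, 2.65], [-2.85, 2.85]. Speed limits (rad/s): [2.79, 2.79, 3.14, 3.14, 3.14, 3.14].

## Interface

Orientations are given as a unit quaternion [x, y, z, w].
In Python, from rig import robot, vision gives the robot as it stands.
- The arm moves only by the shell command python3 -m crank 'ROWS' [FORCE]. ROWS is JSON, a list of rows, each a list of 7 numbers: the shift along the tool's x, y, z as a fraction of full scale, then the turn, a rotation vector about the tool's x, y, z as a fraction of full scale, then the gripper command: -1 is shut, 1 is fully open, values between are in proportion. In form: [[x, y, z, wx, wy, wz, grip], ...]. A call has 1 to 10 rows; each row is the pose to reach, as a shift and turn from the pose commanded when the call began, along the tool's axes at that moment, turning the shorter way round; what a row does not reach only later rows make up. Full scale, the value 1, is 50 cm for a shift and pi rad for a turn. A row lasts 1/8 s, in which the tool goes at most 62.5 mm and 10.7 degrees, less where a joint would pass 70% of its speed; a pose out of reach is approached as far as the arm can. A call with a number of a shift or a turn outside -1 to 1 is refused whole. A call with a gripper value outside its range is refused whole. The fingers move at their own pace and stop on an object; FORCE is the grip in N (left out, the last holds). Time passes only in rows, so rows that repeat a pose let the fingers close. It gives the time, the measured TCP pose, the force and the opening at its end, in the units of the state.
- robot.get_obs(): the state, without advancing time (a new reading comes with each control period).
- vision.camera(name): name is "scene" or "top" or "wrist"; returns the picture (384x512x3 uint8, blue, green, red); there is no depth.
- vision.camera_info(name): a dict with "vfov" (degrees; the focal length in pixels is half the picture's height over the tangent of half this angle, whatever the lens; pixels are square), "cx", "cy" (the principal point, pixels), "world_from_camera" (4x4, takes a point from camera to world coordinates); the wrist camera has in their place "tool_from_camera" (4x4, takes a point from camera to tool coordinates, whose origin is the TCP and whose axes are the tool frame's). Camera axes: x right, y up, looking along -z (the intrinsics and any distortion apply to the point x, -y, -z); pixel columns grow to the right and rows downward; lengths in m; the calibration is good to about 2 mm. A picture is of the moment at which its call begins: read the wrist's pose just before it. camera_info takes no time and is no camera call.
- robot.hand_in(): hands the job in, once; it reports no verdict.
The state is a dict: "time": time; "q": joint angles; "joint_velocities": joint speeds; "joint_torque": joint torques, N m; "position": TCP position; "tool_rot": TCP orientation; "ft_force": force on the tool from outside, world axes, zero at the start; "moment": the same for the moment, N m; "grip_width": finger opening in m.
Only numpy, scipy, OpenCV 4.12 (cv2) and the standard library are available. Lean on these libraries where they do the work, as an engineer would, in place of code of your own. Each camera call takes 0.05 s, during which the arm holds its last target.

## Task

Take the blue tray by its slanted handle and pour all three empty bottles gently, from just above the rim, into the hopper of the same colour, without touching the bottles with the fingers. Then put the empty tray back upright on its black mat, lying along the mat as it did before, and let go. Leave the glass flask and the petri dish where they are.

Things in the scene. Friction and masses are not known exactly. Their poses are not given: they have to be found in the camera images.
- tray: Blue open pouring tray, loose, 150 g; inside 96 mm wide (x), 180 mm long (y); walls 4 mm, 40 mm high (rear 45). Origin: centre of its underside, z up. Pouring lip at its -y end: the floor turns up as a 30 degree ramp, 23 mm high. Handle at its +y end: a plate 12 mm thick, 50 mm wide (x), 85 mm long, rising from the rear wall and leaning 30 degrees from vertical, outwards (to +y).
- tray_grip (a point): Centre of the handle plate's grip zone, in the tray frame at (0, 113, 78) mm; the plate goes on 35 mm beyond it towards the handle's end (direction (0, 0.5, 0.866) in the tray frame) and its faces look along (0, 0.866, -0.5). Axes as the tray's.
- tray_lip (a point): Middle of the pouring lip's edge, in the tray frame at (0, -93, 24) mm.
- mat: Thin black rubber mat fixed to the bench, 150 mm (its x) by 230 mm (its y), 3 mm thick; origin at the centre of its underside. The tray starts on it, centred, long axis along the mat's y, handle overhanging the +y end.
- hopper_blue: Blue feed hopper fixed to the bench, matches the tray: square funnel, 166 mm wide at the rim (inside about 160 mm), 120 mm inside at its closed floor. Origin: centre of its underside; rim (a round bar of 4 mm radius) centred at 125 mm height, floor at 33 mm.
- hopper_yellow: Yellow feed hopper fixed to the bench, same shape and size as the blue one; not for these bottles. The two may stand in either place.
- bottle_a_mid (a point): Middle of empty white bottle A with black cap (46 mm diameter, 87 mm long, 45 g), 35 mm from its base on its axis. It starts lying across the tray; z of this frame is the bottle's axis, towards its cap.
- bottle_b_mid (a point): Middle of empty white bottle B with black cap (46 mm diameter, 87 mm long, 45 g), 35 mm from its base on its axis. It starts lying across the tray; z of this frame is the bottle's axis, towards its cap.
- bottle_c_mid (a point): Middle of empty white bottle C with black cap (46 mm diameter, 87 mm long, 45 g), 35 mm from its base on its axis. It starts lying across the tray; z of this frame is the bottle's axis, towards its cap.
- bottle_a: Empty bottle A; origin at the centre of its base, z along its axis towards the cap.
- bottle_b: Empty bottle B; origin at the centre of its base, z along its axis towards the cap.
- bottle_c: Empty bottle C; origin at the centre of its base, z along its axis towards the cap.
- flask: Glass conical flask standing between mat and hoppers, loose, 66 mm diameter, 94 mm high; origin at the centre of its underside. A bystander.
- dish: Glass petri dish with lid at the back, loose, 95 mm diameter, 16 mm high; origin at the centre of its underside. A bystander.

How it is judged:
By the outcome, as a careful person would: the job done as asked, in the order asked, and still so for the second after the job is handed in, with the robot touching nothing.
It also fails if it takes over 70 s, if anything falls off the work surface, if the arm or the gripper's body presses on something with over 40 N, if the wrist force passes 120 N, or if a joint passes its speed limit or range.

## Working session

There is one attempt and no reset: what is moved stays moved. The work goes in short steps, Python scripts to look and compute and a shell command to move; the robot and the scene stay as the last step left them, time stands still between calls to the robot, and variables do not carry over. Pictures are saved under pics/ and viewed, and the job is handed in when it is done.

```bash
ls -la; mkdir -p pics
python3 - <<'E'
from rig import robot, vision
import cv2
print(robot.get_obs())
for n in ["scene","top","wrist"]:
    cv2.imwrite(f"pics/{n}0.png",vision.camera(n)); print(n,vision.camera_info(n))
E
```

```text
total 12
drwxr-xr-x  3 agent agent 4096 Dec  6 06:56 .
drwxr-xr-x 23 root  root  4096 Dec  6 06:56 ..
drwxr-xr-x  2 agent agent 4096 Dec  6 06:56 pics
{'time': 0.0, 'q': array([ 1.02546229e+00,  5.28451874e-01,  1.43391606e+00,  2.87780483e-05,
        1.18138166e+00, -1.78485462e-01]), 'joint_velocities': array([ 1.12008052e-03, -6.43570064e-05,  1.13204767e-03,  1.88407950e-03,
       -6.43146314e-04, -6.37945525e-05]), 'joint_torque': array([-1.43246965e-03, -4.40045679e+01, -1.76592493e+01,  6.33044075e-02,
        5.83174895e-02, -1.68568477e-04]), 'position': array([0.22375714, 0.58281797, 0.235576  ]), 'tool_rot': array([ 0.69595373, -0.12925703,  0.12869942, -0.694534  ]), 'ft_force': array([-0.0607203 , -0.4377904 ,  0.50454478]), 'moment': array([-0.00412139,  0.00509863, -0.01591972]), 'grip_width': 0.0872793242218052}
scene {'vfov': 49.36872549069429, 'cx': 252.36322832545528, 'cy': 185.9164676280299, 'world_from_camera': array([[ 0.65269628,  0.32375177, -0.68496157, -0.26816818],
       [-0.75761759,  0.27679512, -0.59110071, -0.67636608],
       [-0.00177589,  0.904748
[... 189 characters left out ...]
amera': array([[-0.02011161,  0.99753692, -0.06719838,  0.43102375],
       [-0.99970365, -0.02098634, -0.01233656,  0.02400056],
       [-0.01371642,  0.06693036,  0.99766336,  1.31509916],
       [ 0.        ,  0.        ,  0.        ,  1.        ]])}
wrist {'vfov': 66.04243301317213, 'cx': 256.1706105601327, 'cy': 189.19864511934048, 'tool_from_camera': array([[-8.46119430e-04, -9.63687222e-01, -2.67032251e-01,
        -7.30593710e-02],
       [ 1.49507632e-04,  2.67032221e-01, -9.63687590e-01,
        -1.49756945e-01],
       [ 9.99999631e-01, -8.55318154e-04, -8.18625568e-05,
        -1.23337994e-03],
       [ 0.00000000e+00,  0.00000000e+00,  0.00000000e+00,
         1.00000000e+00]])}
```

View pics/scene0.png

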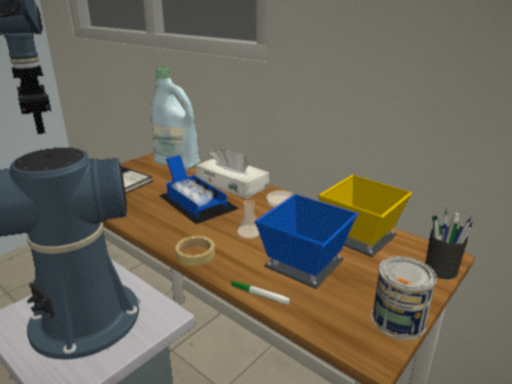

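View pics/top0.png

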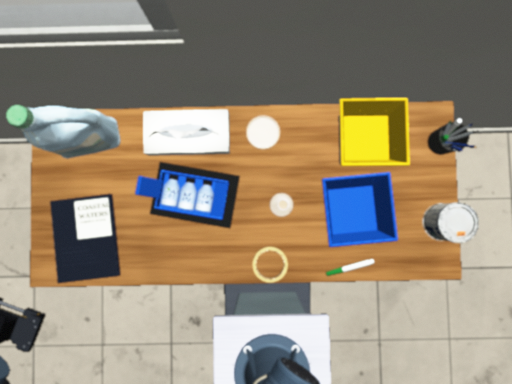

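View pics/wrist0.png

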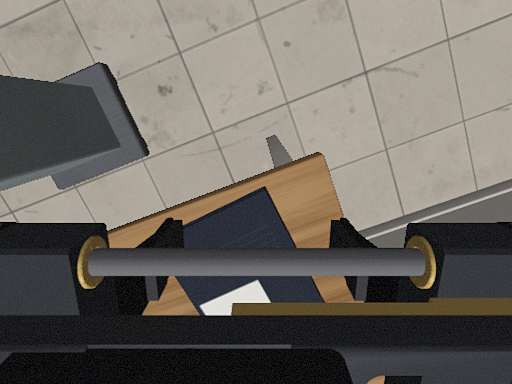

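The tray is upper left in the top view, with its handle at about (148,186) pointing to +y. The blue hopper is at (360,209), the flask at (281,205), the dish at (263,132) and the yellow hopper at (375,131). Next I'll measure them.

```bash
cat > h.py <<'E'
import numpy as np, cv2
from rig import robot, vision
from scipy.spatial.transform import Rotation as R
def K(n):
    i=vision.camera_info(n); f=192/np.tan(np.radians(i["vfov"]/2)); return i,f
def ray(n,uv):
    i,f=K(n); T=np.array(i["world_from_camera"])
    d=np.array([(uv[0]-i["cx"])/f,-(uv[1]-i["cy"])/f,-1.]); return T[:3,3],T[:3,:3]@d
def plane(n,uv,z):
    o,d=ray(n,uv); return o+d*(z-o[2])/d[2]
def proj(n,p):
    i,f=K(n); T=np.linalg.inv(np.array(i["world_from_camera"])); c=T[:3,:3]@np.array(p)+T[:3,3]
    return np.array([i["cx"]+f*c[0]/-c[2], i["cy"]-f*c[1]/-c[2]])
def biggest(m,box=None):
    m=m.astype(np.uint8)*255
    if box: 
        k=np.zeros_like(m); x0,y0,x1,y1=box; k[y0:y1,x0:x1]=1; m=m*k
    c,_=cv2.findContours(m,cv2.RETR_EXTERNAL,cv2.CHAIN_APPROX_NONE)
    return max(c,key=cv2.contourArea)
E
python3 - <<'E'
from h import *
np.set_printoptions(precision=4,suppress=True)
im=cv2.imread("pics/top0.png"); hsv=cv2.cvtColor(im,cv2.COLOR_BGR2HSV)
H,S,V=cv2.split(hsv)
blue=(H>100)&(H<130)&(S>130)&(V>60)
def rep(name,c,z):
    r=cv2.minAreaRect(c); b=cv2.boxPoints(r)
    P=np.array([plane("top",p,z) for p in b])
    print(name,r,'\n',P[:,:2],'ctr',P.mean(0)[:2],'sides',np.linalg.norm(P[1]-P[0]),np.linalg.norm(P[2]-P[1]),'angs',[np.degrees(np.arctan2(*(P[k+1]-P[k])[1::-1])) for k in (0,1)])
rep("hopB",biggest(blue,(310,160,410,260)),.127)
yel=(H>20)&(H<35)&(S>150)&(V>80)
rep("hopY",biggest(yel,(330,90,420,175)),.127)
mat=(V<60)
cm=biggest((V<70)|blue,(145,150,250,240)); rep("mat",cm,.003)
ct=biggest(blue,(125,150,250,240)); rep("traywithhandle",ct,.043)
ct=biggest(blue,(163,150,250,240)); rep("tray",ct,.043)
ct=biggest(blue,(125,150,152,240)); rep("handle",ct,.11)
for n,c in (("flask",(281,205)),("dish",(263,132))): print(n,plane("top",c,.05 if n=="flask" else .016))
o=robot.get_obs(); print(R.from_quat(o["tool_rot"]).as_matrix())
cv2.imwrite("pics/topcrop.png",cv2.resize(im[150:240,120:250],None,fx=6,fy=6,interpolation=cv2.INTER_CUBIC))
E
```

```text
hopB ((359.493408203125, 209.2313995361328), (68.20465850830078, 68.70235443115234), 84.50768280029297) 
 [[ 0.5179 -0.1356]
 [ 0.5309 -0.3083]
 [ 0.3603 -0.3178]
 [ 0.3472 -0.1468]] ctr [ 0.4391 -0.2271] sides 0.17324853967778048 0.1708594259688803 angs [np.float64(-85.6984890177281), np.float64(-176.8086099757189)]
hopY ((374.0, 131.0), (68.0, 70.0), 90.0) 
 [[ 0.7259 -0.1851]
 [ 0.7217 -0.3631]
 [ 0.5476 -0.3558]
 [ 0.5514 -0.1794]] ctr [ 0.6367 -0.2708] sides 0.17807690575937454 0.17427774945208846 angs [np.float64(-91.35079728886491), np.float64(177.58319508313616)]
mat ((188.73321533203125, 193.51173400878906), (91.52693939208984, 51.96181106567383), 10.007980346679688) 
 [[0.4466 0.3602]
 [0.5897 0.3341]
 [0.5395 0.0814]
 [0.3973 0.109 ]] ctr [0.4933 0.2212] sides 0.145509329343412 0.25771659139347636 angs [np.float64(-10.305617528345982), np.float64(-101.24549650124142)]
traywithhandle ((181.55166625976562, 192.69522094726562), (91.05728149414062, 41.526397705078125), 9.619728088378906) 
 [[0.4615 0.366 ]
 [0.5726 0.3467]
 [0.5259 0.1026]
 [0.4156 0.1232]] ctr [0.4939 0.2346]
[... 190 characters left out ...]
397705078125), 9.619728088378906) 
 [[0.4497 0.3037]
 [0.5606 0.2841]
 [0.5259 0.1026]
 [0.4156 0.1232]] ctr [0.488  0.2034] sides 0.1126309081352294 0.1847926050140365 angs [np.float64(-10.042498118124632), np.float64(-100.84066346140787)]
handle ((144.6081085205078, 185.85134887695312), (15.946702003479004, 17.91948890686035), 9.462322235107422) 
 [[0.4911 0.3426]
 [0.5366 0.3348]
 [0.5289 0.2942]
 [0.4835 0.302 ]] ctr [0.51   0.3184] sides 0.04611007670306316 0.041336439492086055 angs [np.float64(-9.701389567020373), np.float64(-100.65022605067668)]
flask [ 0.4547 -0.0339  0.05  ]
dish [0.6596 0.0098 0.016 ]
[[ 0.9335 -0.0008  0.3586]
 [-0.3586 -0.0014  0.9335]
 [-0.0003 -1.     -0.0016]]
```

View pics/topcrop.png

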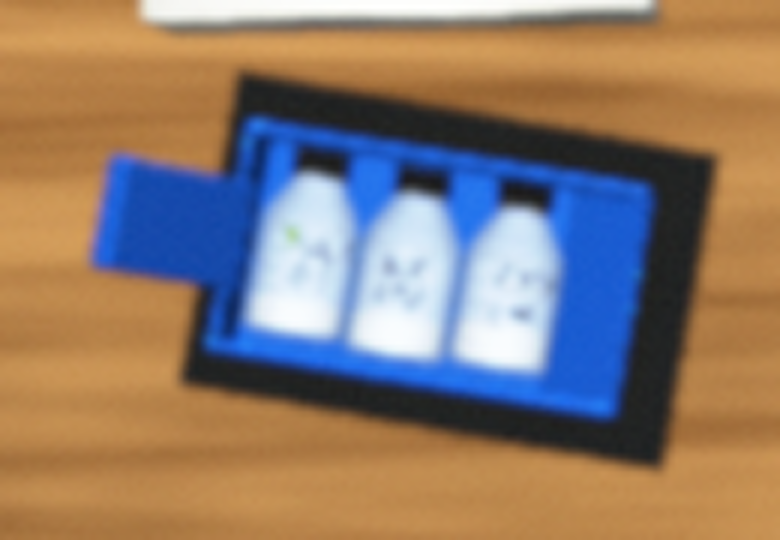

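Run:
```python
from h import *
np.set_printoptions(precision=4,suppress=True)
def f(U): return ((U[0]+.5)/6-.5+120,(U[1]+.5)/6-.5+150)
im=cv2.imread("pics/top0.png")
P=np.array([plane("top",f(u),.003) for u in [(240,73),(715,155),(660,467),(183,380)]])
print("mat",P,P.mean(0),[np.linalg.norm(P[(k+1)%4]-P[k]) for k in range(4)],[np.degrees(np.arctan2(*(P[(k+1)%4]-P[k])[1::-1])) for k in range(4)])
H=np.array([plane("top",f(u),z) for u,z in [((112,152),.126),((92,267),.126)]]); print("handle end",H,H.mean(0))
# side-view check: predicted points on scene
m=P.mean(0); m[2]=.003
y=(P[0]-P[1]+P[3]-P[2]);y/=np.linalg.norm(y); x=np.array([y[1],-y[0],0]); z=np.array([0,0,1.])
print("yaw",np.degrees(np.arctan2(x[1],x[0])),x,y)
def tp(p): return m+(x*p[0]+y*p[1]+z*p[2])/1000
pts=[(0,113,78),(0,-93,24),(25,130.5,108),(-25,130.5,108),(52,92,45),(-52,92,45)]
for n in("top","scene"):
    im=cv2.imread(f"pics/{n}0.png"); im=cv2.resize(im,None,fx=4,fy=4,interpolation=cv2.INTER_CUBIC)
    for p in pts:
        q=proj(n,tp(p)); cv2.circle(im,tuple(int(v*4+2) for v in q),4,(0,0,255),-1)
    for c in [(.4391,-.2271),(.6367,-.2708)]:
        for dx in(-.081,.081):
            for dy in (-.081,.081):
                a=np.radians(4); q=proj(n,(c[0]+dx*np.cos(a)-dy*np.sin(a),c[1]+dx*np.sin(a)+dy*np.cos(a),.127)); cv2.circle(im,tuple(int(v*4+2) for v in q),4,(0,255,255),-1)
    cv2.imwrite(f"pics/chk_{n}.png",im[560:1000,480:1240] if n=="top" else im[540:1140,600:1400])
    if n=="top": cv2.imwrite("pics/chk_hop.png",im[320:1020,1200:1720])
for p in pts: print(tp(p))
```

```text
mat [[0.584  0.302  0.003 ]
 [0.5407 0.0801 0.003 ]
 [0.3963 0.1082 0.003 ]
 [0.441  0.3296 0.003 ]] [0.4905 0.205  0.003 ] [np.float64(0.2260695084726278), np.float64(0.14712398829992315), np.float64(0.22581236003721908), np.float64(0.14562986808823272)] [np.float64(-101.03335040666052), np.float64(168.9891562872547), np.float64(78.58745473224504), np.float64(-10.907496030977805)]
handle end [[0.5372 0.3306 0.126 ]
 [0.4885 0.3393 0.126 ]] [0.5128 0.3349 0.126 ]
yaw -11.222839944273815 [ 0.9809 -0.1946  0.    ] [0.1946 0.9809 0.    ]
[0.5125 0.3158 0.081 ]
[0.4724 0.1138 0.027 ]
[0.5404 0.3281 0.111 ]
[0.4914 0.3378 0.111 ]
[0.5594 0.2851 0.048 ]
[0.4574 0.3053 0.048 ]
```

View pics/chk_top.png

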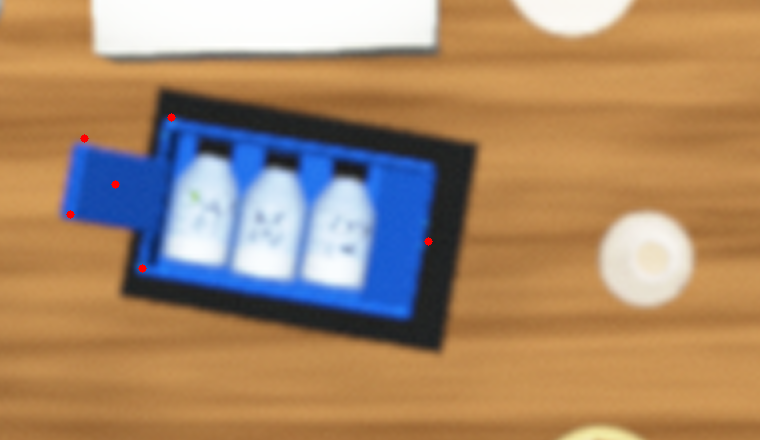

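View pics/chk_scene.png

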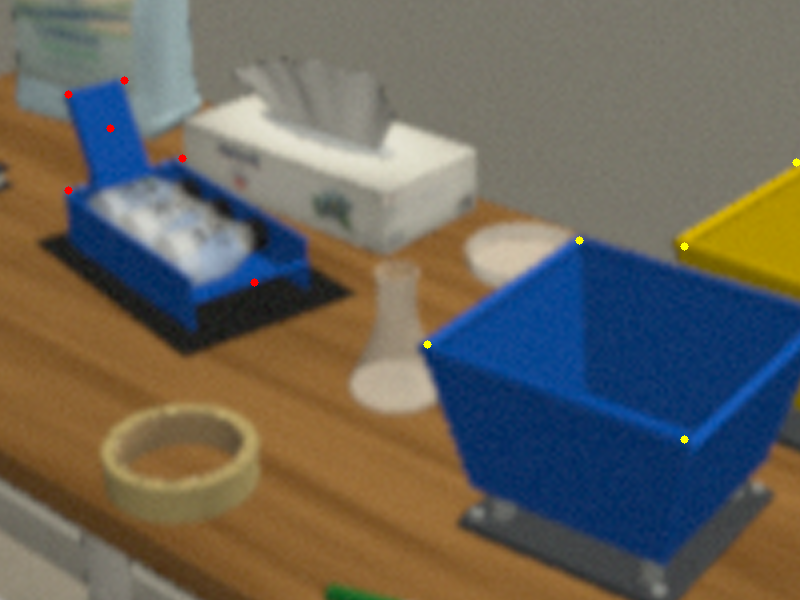

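View pics/chk_hop.png

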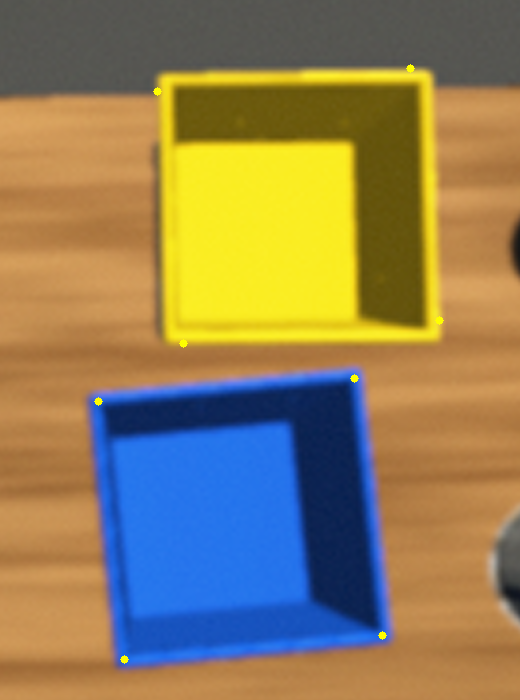

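Mat and tray agree: yaw is about -10.9°, and the projected handle corners land within 2 px in both views. The hopper rim corners also match, with its centre at (0.439,-0.227) and yaw about 4°. Now I'll work out the pregrasp.

```bash
cat >> h.py <<'E'
np.set_printoptions(precision=4,suppress=True)
def tool_for_tray(o,yaw,tilt,back=0.,grip=(0,.113,.078)):
    """tray origin o, yaw deg, tilt deg (+ = lip down). returns TCP pos, Rotation, tray R"""
    T=R.from_euler('z',yaw,degrees=True)*R.from_euler('x',tilt,degrees=True)
    s,c=.5,np.sqrt(.75)
    Rt=T*R.from_matrix(np.array([[1,0,0],[0,-s,c],[0,-c,-s]]))
    ty=Rt.as_matrix()[:,1]
    return np.array(o)+T.apply(grip)+ty*(.005-back),Rt,T
def rel(p,Rt,base=None):
    if base is None:
        o=robot.get_obs(); base=(np.array(o["position"]),R.from_quat(o["tool_rot"]))
    d=base[1].inv().apply(np.array(p)-base[0])/.5
    w=(base[1].inv()*Rt).as_rotvec()/np.pi
    return np.round(np.r_[d,w],4)
def obs():
    o=robot.get_obs(); print("t",round(o["time"],2),"p",o["position"],"F",o["ft_force"],"M",o["moment"],"g",round(o["grip_width"],4),"q",o["q"]); return o
E
python3 - <<'E'
from h import *
o=(.4905,.205,.003)
p,Rt,_=tool_for_tray(o,-10.9,0,.10); print(p); print(rel(p,Rt))
p2,Rt,_=tool_for_tray(o,-10.9,0,0); print(p2,rel(p2,Rt,(p,Rt)))
for uv in [(118,120),(118,150),(75,157)]: print(plane("top",uv,.1),plane("top",uv,.2))
E
```

```text
[0.5208 0.3626 0.1633]
[ 0.7126  0.1452 -0.1982 -0.1657 -0.0549 -0.0148]
[0.5114 0.3135 0.0767] [-0.   0.2  0.   0.   0.   0. ]
[0.6851 0.39   0.1   ] [0.6642 0.3599 0.2   ]
[0.6059 0.3901 0.1   ] [0.5915 0.36   0.2   ]
[0.59   0.5028 0.1   ] [0.5769 0.4634 0.2   ]
```

```bash
cat >> h.py <<'E'
def tool_for_tray(o,yaw,tilt,back=0.,grip=(0,.113,.078),lean=8.):
    T=R.from_euler('z',yaw,degrees=True)*R.from_euler('x',tilt,degrees=True)
    s,c=.5,np.sqrt(.75)
    Rt=T*R.from_rotvec(np.radians(-lean)*np.array([0,c,-s]))*R.from_matrix(np.array([[1,0,0],[0,-s,c],[0,-c,-s]]))
    ty=Rt.as_matrix()[:,1]
    return np.array(o)+T.apply(grip)+ty*(.005-back),Rt,T
E
python3 - <<'E'
from h import *
o=(.4905,.205,.003)
p,Rt,_=tool_for_tray(o,-10.9,0,.07); print(p); print(rel(p,Rt))
E
```

```text
[0.5091 0.3493 0.1367]
[ 0.7002  0.1983 -0.2315 -0.1617 -0.0664 -0.0582]
```

```bash
python3 -m crank '[[0.3,0.05,-0.1,-0.16,-0.066,-0.058,1],[0.3,0.05,-0.1,-0.16,-0.066,-0.058,1],[0.3,0.05,-0.1,-0.16,-0.066,-0.058,1],[0.3,0.05,-0.1,-0.16,-0.066,-0.058,1],[0.7,0.198,-0.231,-0.162,-0.066,-0.058,1],[0.7,0.198,-0.231,-0.162,-0.066,-0.058,1],[0.7,0.198,-0.231,-0.162,-0.066,-0.058,1],[0.7,0.198,-0.231,-0.162,-0.066,-0.058,1],[0.7,0.198,-0.231,-0.162,-0.066,-0.058,1],[0.7,0.198,-0.231,-0.162,-0.066,-0.058,1]]'
python3 - <<'E'
from h import *
obs()
o=(.4905,.205,.003)
p,Rt,_=tool_for_tray(o,-10.9,0,.07); print(rel(p,Rt))
p,Rt,_=tool_for_tray(o,-10.9,0,.0); print(rel(p,Rt))
for n in ("scene","wrist","top"): cv2.imwrite(f"pics/{n}1.png",vision.camera(n))
a=np.hstack([cv2.resize(cv2.imread(f"pics/{n}1.png"),(400,300)) for n in("top","wrist")]); cv2.imwrite("pics/c1.png",a)
E
```

```text
time: 1.4
position: [0.5084, 0.3511, 0.1383]
tool_rot: [0.865, -0.022, 0.083, -0.494]
ft_force: [-0.6, -0.5, 0.0]
grip_width: 0.0869
t 1.4 p [0.5084 0.3511 0.1383] F [-0.6289 -0.4989  0.0011] M [ 0.2965  0.0452 -0.057 ] g 0.0869 q [ 0.6311  0.7906  1.3201 -0.4641  1.3562 -0.6093]
[ 0.0014  0.0045 -0.0014 -0.0008 -0.0005 -0.0002]
[ 0.0015  0.1445 -0.0017 -0.0008 -0.0005 -0.0002]
```

View pics/c1.png

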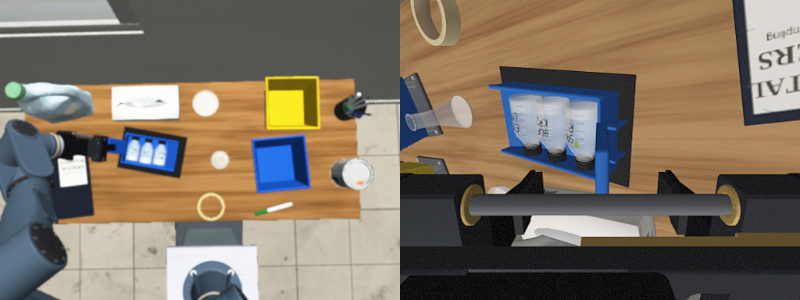

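View pics/scene1.png

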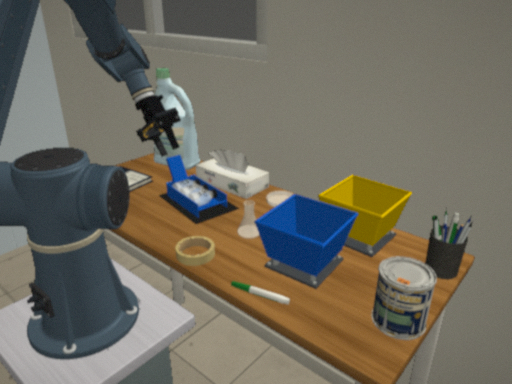

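The handle is centred between the jaws: in the wrist view it sits at column 603 of the composite, with the fingers at about 530 and 675. I'm going in.

```bash
python3 -m crank '[[0.0015,0.04,-0.0017,0,0,0,1],[0.0015,0.08,-0.0017,0,0,0,1],[0.0015,0.12,-0.0017,0,0,0,1],[0.0015,0.1445,-0.0017,0,0,0,1],[0.0015,0.1445,-0.0017,0,0,0,1]]'
python3 - <<'E'
from h import *
obs()
p,Rt,_=tool_for_tray((.4905,.205,.003),-10.9,0,.0); print(rel(p,Rt))
for n in ("scene","wrist"): cv2.imwrite(f"pics/{n}2.png",vision.camera(n))
s=cv2.imread("pics/scene2.png")[50:240,110:310]
cv2.imwrite("pics/c2.png",np.hstack([cv2.resize(s,(400,380)),cv2.resize(cv2.imread("pics/wrist2.png"),(400,380))]))
E
```

```text
time: 2.17
position: [0.5124, 0.3124, 0.0757]
tool_rot: [0.866, -0.022, 0.082, -0.493]
ft_force: [-0.1, 0.5, 0.7]
grip_width: 0.0874
t 2.17 p [0.5124 0.3124 0.0757] F [-0.1108  0.4642  0.655 ] M [ 0.3085  0.0157 -0.0345] g 0.0874 q [ 0.5817  0.8493  1.4096 -0.5036  1.2087 -0.5757]
[-0.0006 -0.0028  0.0006  0.     -0.0002 -0.0003]
```

View pics/c2.png

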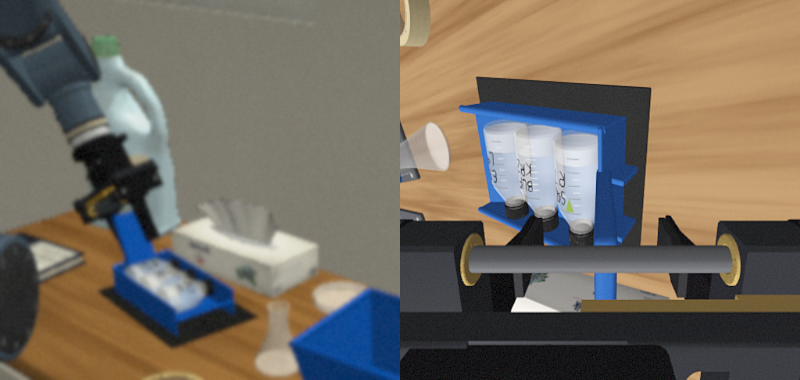

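The handle is between the open jaws and there's no contact force. Closing now.

```bash
python3 -m crank '[[0,0,0,0,0,0,0.2],[0,0,0,0,0,0,-0.4],[0,0,0,0,0,0,-0.8],[0,0,0,0,0,0,-1],[0,0,0,0,0,0,-1],[0,0,0,0,0,0,-1],[0,0,0,0,0,0,-1]]' 55
python3 - <<'E'
from h import *
obs()
E
```

```text
time: 3.15
position: [0.5131, 0.3122, 0.0761]
tool_rot: [0.866, -0.022, 0.083, -0.493]
ft_force: [1.0, -1.1, 0.4]
grip_width: 0.0247
t 3.15 p [0.5131 0.3122 0.0761] F [ 1.0157 -1.1252  0.4494] M [0.3735 0.057  0.0568] g 0.0247 q [ 0.5809  0.8489  1.409  -0.5039  1.2085 -0.5757]
```

```bash
python3 -m crank '[[0,0,0,0,0,0,-1],[0,0,0,0,0,0,-1],[0,0,0,0,0,0,-1],[0,0,0,0,0,0,-1],[0,0,0,0,0,0,-1]]' 55
python3 - <<'E'
from h import *
o=obs()
# record grasp: TCP pose with tray on mat
print(o["tool_rot"])
b=(np.array(o["position"]),R.from_quat(o["tool_rot"]))
print("up 30mm rel",rel(b[0]+[0,0,.03],b[1],b),"up 180",rel(b[0]+[0,0,.18],b[1],b))
E
```

```text
time: 3.78
position: [0.513, 0.3123, 0.0759]
tool_rot: [0.866, -0.023, 0.083, -0.494]
ft_force: [-0.0, 0.2, -2.8]
grip_width: 0.012
t 3.77 p [0.513  0.3123 0.0759] F [-0.0089  0.217  -2.8302] M [ 0.8396 -0.0381 -0.073 ] g 0.012 q [ 0.581   0.8491  1.4091 -0.5036  1.2082 -0.5757]
[ 0.8655 -0.0225  0.0825 -0.4935]
up 30mm rel [ 0.0072 -0.0515 -0.03    0.      0.      0.    ] up 180 [ 0.0434 -0.3089 -0.1797  0.      0.      0.    ]
```

```bash
python3 -m crank '[[0.0015,-0.01,-0.006,0,0,0,-1],[0.0035,-0.025,-0.0145,0,0,0,-1],[0.0055,-0.04,-0.023,0,0,0,-1],[0.0072,-0.0515,-0.03,0,0,0,-1],[0.0096,-0.069,-0.04,0,0,0,-1],[0.0096,-0.069,-0.04,0,0,0,-1],[0.0096,-0.069,-0.04,0,0,0,-1]]' 60
python3 - <<'E'
from h import *
obs()
for n in ("scene","wrist"): cv2.imwrite(f"pics/{n}3.png",vision.camera(n))
s=cv2.imread("pics/scene3.png")[50:240,110:310]
cv2.imwrite("pics/c3.png",np.hstack([cv2.resize(s,(400,380)),cv2.resize(cv2.imread("pics/wrist3.png"),(400,380))]))
E
```

```text
time: 4.65
position: [0.5129, 0.3123, 0.1162]
tool_rot: [0.866, -0.023, 0.083, -0.493]
ft_force: [-0.4, 0.3, -4.3]
grip_width: 0.0117
t 4.65 p [0.5129 0.3123 0.1162] F [-0.3813  0.2962 -4.3454] M [ 0.8032  0.0315 -0.0331] g 0.0117 q [ 0.5811  0.7935  1.397  -0.4924  1.2677 -0.6097]
```

View pics/c3.png

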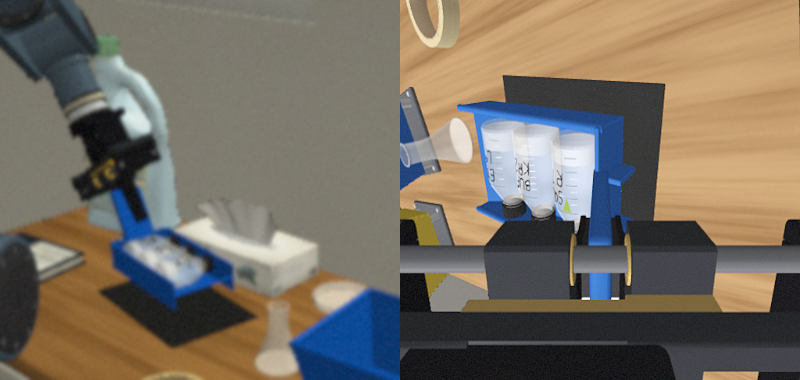

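It lifted level and the bottles haven't moved. Now I'll fix the tray-to-tool relation from the grasp reading and compute the carry and the pour, with the lip held just above the rim.

```bash
cat >> h.py <<'E'
GP=np.array([.513,.3123,.0759]); GR=R.from_quat([0.8655,-0.0225,0.0825,-0.4935])
T0o=np.array([.4905,.205,.003]); T0R=R.from_euler('z',-10.9,degrees=True)
XR=T0R.inv()*GR; XP=T0R.inv().apply(GP-T0o)
LIP=np.array([0,-.093,.024])
def tool_tray(o,yaw,tilt):
    T=R.from_euler('z',yaw,degrees=True)*R.from_euler('x',tilt,degrees=True)
    return np.array(o)+T.apply(XP), T*XR
def tool_lip(lip,yaw,tilt):
    T=R.from_euler('z',yaw,degrees=True)*R.from_euler('x',tilt,degrees=True)
    return tool_tray(np.array(lip)-T.apply(LIP),yaw,tilt)
def tray_now():
    o=robot.get_obs(); Rt=R.from_quat(o["tool_rot"]); T=Rt*XR.inv(); og=o["position"]-T.apply(XP)
    return og,T.as_euler('ZXY',degrees=True),og+T.apply(LIP)
E
python3 - <<'E'
from h import *
print(tray_now())
p,r=tool_tray((.4905,.205,.161),-10.9,0); print(rel(p,r))
p,r=tool_tray((.455,.0,.161),-3,0); print(rel(p,r))
p,r=tool_lip((.442,-.177,.178),0,0); print(p,rel(p,r))
E
```

```text
(array([0.4903, 0.2049, 0.043 ]), array([-10.9028,  -0.0333,   0.018 ]), array([0.4727, 0.1136, 0.0671]))
[ 0.0288 -0.2026 -0.1177  0.0002  0.0001 -0.0001]
[-0.0218  0.0011 -0.4795  0.0055 -0.0376 -0.022 ]
[0.4438 0.0256 0.2269] [-0.0403  0.0974 -0.6211  0.0075 -0.0519 -0.0303]
```

```bash
python3 -m crank '[[0.007,-0.05,-0.029,0,0,0,-1],[0.0145,-0.1,-0.059,0,0,0,-1],[0.0215,-0.15,-0.088,0,0,0,-1],[0.0288,-0.2026,-0.1177,0,0,0,-1],[0.02,-0.17,-0.18,0.001,-0.007,-0.004,-1],[0.01,-0.135,-0.24,0.002,-0.014,-0.008,-1],[0,-0.1,-0.3,0.003,-0.021,-0.012,-1],[-0.009,-0.065,-0.36,0.004,-0.028,-0.016,-1],[-0.016,-0.03,-0.42,0.005,-0.034,-0.02,-1],[-0.0218,0.0011,-0.4795,0.0055,-0.0376,-0.022,-1]]' 60
python3 - <<'E'
from h import *
obs(); print(tray_now())
p,r=tool_lip((.442,-.177,.178),0,0); print(p,rel(p,r))
E
```

```text
time: 6.0
position: [0.4617, 0.1083, 0.2339]
tool_rot: [0.865, 0.037, 0.048, -0.498]
ft_force: [0.7, -0.3, -3.1]
grip_width: 0.0116
t 6.0 p [0.4617 0.1083 0.2339] F [ 0.7044 -0.2996 -3.0905] M [0.8389 0.0613 0.0071] g 0.0116 q [ 0.3106  0.4231  1.7914 -0.6212  1.0727 -0.9001]
(array([ 0.4541, -0.0011,  0.161 ]), array([-2.9752, -0.0015,  0.0504]), array([ 0.4493, -0.094 ,  0.185 ]))
[0.4438 0.0256 0.2269] [-0.0399  0.0908 -0.1377  0.002  -0.014  -0.0085]
```

```bash
python3 -m crank '[[-0.01,0.022,-0.034,0.0005,-0.0035,-0.002,-1],[-0.02,0.045,-0.069,0.001,-0.007,-0.004,-1],[-0.03,0.068,-0.103,0.0015,-0.0105,-0.006,-1],[-0.0399,0.0908,-0.1377,0.002,-0.014,-0.0085,-1],[-0.0399,0.0908,-0.1377,0.002,-0.014,-0.0085,-1],[-0.0399,0.0908,-0.1377,0.002,-0.014,-0.0085,-1]]' 60
python3 - <<'E'
from h import *
obs(); print(tray_now())
for t,z in ((5,.165),(10,.157),(15,.152),(20,.148),(25,.144),(30,.141),(37,.141),(45,.141),(52,.141),(60,.141)):
    p,r=tool_lip((.442,-.177,z),0,t); print(t,p,rel(p,r))
for n in ("scene","top"): cv2.imwrite(f"pics/{n}4.png",vision.camera(n))
cv2.imwrite("pics/c4.png",np.hstack([cv2.resize(cv2.imread(f"pics/{n}4.png"),(400,300)) for n in ("scene","top")]))
E
```

```text
time: 6.75
position: [0.4451, 0.0271, 0.2271]
tool_rot: [0.863, 0.06, 0.036, -0.499]
ft_force: [-0.4, -0.1, -2.9]
grip_width: 0.012
t 6.75 p [0.4451 0.0271 0.2271] F [-0.393  -0.0649 -2.8912] M [0.8833 0.1189 0.0172] g 0.012 q [ 0.1446  0.3639  1.9377 -0.7081  0.8984 -0.9922]
(array([ 0.4434, -0.0824,  0.1541]), array([-0.0449,  0.0601, -0.1148]), array([ 0.4432, -0.1754,  0.178 ]))
5 [0.4438 0.0206 0.2314] [-0.0024 -0.0011 -0.0156  0.0273  0.0033  0.0005]
10 [0.4438 0.014  0.2403] [-0.0011 -0.0101 -0.0359  0.0548  0.0072  0.0005]
15 [0.4438 0.0061 0.2517] [ 0.0006 -0.0216 -0.061   0.0823  0.011   0.0006]
20 [ 0.4438 -0.0033  0.2633] [ 0.0022 -0.0322 -0.0888  0.1098  0.0149  0.0007]
25 [ 0.4438 -0.014   0.2739] [ 0.0034 -0.04   -0.118   0.1373  0.0188  0.0007]
30 [ 0.4438 -0.026   0.2847] [ 0.0044 -0.0466 -0.1494  0.1648  0.0226  0.0008]
37 [ 0.4438 -0.0446  0.302 ] [ 0.0061 -0.058  -0.199   0.2033  0.0281  0.0008]
45 [ 0.4438 -0.0683  0.3189] [ 0.0071 -0.0635 -0.2569  0.2473  0.0342  0.0009]
52 [ 0.4438 -0.0908  0.3308] [ 0.007  -0.0618 -0.3078  0.2858  0.0397  0.001 ]
60 [ 0.4438 -0.118   0.3409] [ 0.0058 -0.0523 -0.3651  0.3298  0.0459  0.0011]
```

View pics/c4.png

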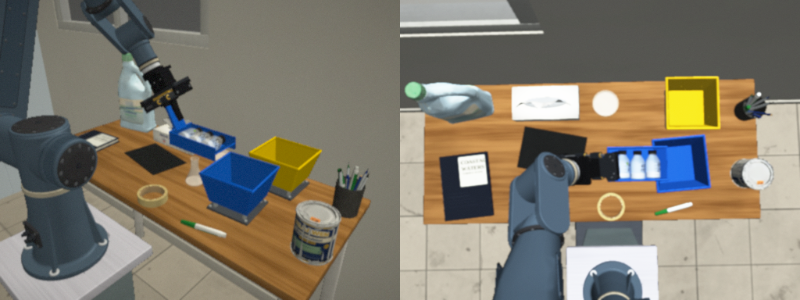

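The tray is level, with its lip just inside the blue rim at (658,163) in the composite, and all three bottles are in it. Starting a slow tilt.

```bash
python3 -m crank '[[-0.0024,-0.0011,-0.0156,0.0273,0.0033,0.0005,-1],[-0.0018,-0.005,-0.026,0.041,0.005,0.0005,-1],[-0.0011,-0.0101,-0.0359,0.0548,0.0072,0.0005,-1],[0,-0.016,-0.048,0.0685,0.009,0.0005,-1],[0.0006,-0.0216,-0.061,0.0823,0.011,0.0006,-1],[0.0006,-0.0216,-0.061,0.0823,0.011,0.0006,-1],[0.0014,-0.027,-0.075,0.096,0.013,0.0006,-1],[0.0022,-0.0322,-0.0888,0.1098,0.0149,0.0007,-1],[0.0022,-0.0322,-0.0888,0.1098,0.0149,0.0007,-1],[0.0022,-0.0322,-0.0888,0.1098,0.0149,0.0007,-1]]' 60
python3 - <<'E'
from h import *
obs(); print(tray_now())
for t,z in ((25,.144),(30,.141),(37,.141),(45,.141),(52,.141),(60,.141)):
    p,r=tool_lip((.442,-.177,z),0,t); print(t,p,rel(p,r))
for n in ("scene","top"): cv2.imwrite(f"pics/{n}5.png",vision.camera(n))
cv2.imwrite("pics/c5.png",np.hstack([cv2.resize(cv2.imread("pics/scene5.png")[120:300,180:390],(420,360)),cv2.resize(cv2.imread("pics/top5.png")[120:270,220:400],(380,360))]))
E
```

```text
time: 8.1
position: [0.443, -0.0031, 0.2627]
tool_rot: [0.764, 0.052, 0.044, -0.641]
ft_force: [0.0, -0.0, -3.5]
grip_width: 0.0117
t 8.1 p [ 0.443  -0.0031  0.2627] F [ 0.0074 -0.0499 -3.5168] M [ 0.4285  0.0974 -0.0289] g 0.0117 q [-0.1608  0.2014  1.924  -0.1966  0.861  -1.6267]
(array([ 0.441 , -0.0813,  0.1568]), array([-0.0056, 19.9414,  0.1369]), array([ 0.4411, -0.1769,  0.1476]))
25 [ 0.4438 -0.014   0.2739] [ 0.0041 -0.018  -0.0254  0.0278  0.0042 -0.0006]
30 [ 0.4438 -0.026   0.2847] [ 0.0064 -0.0348 -0.0526  0.0553  0.008  -0.0006]
37 [ 0.4438 -0.0446  0.302 ] [ 0.0102 -0.0622 -0.0953  0.0938  0.0134 -0.0006]
45 [ 0.4438 -0.0683  0.3189] [ 0.0136 -0.0869 -0.1479  0.1378  0.0195 -0.0006]
52 [ 0.4438 -0.0908  0.3308] [ 0.0157 -0.1024 -0.1963  0.1764  0.0248 -0.0005]
60 [ 0.4438 -0.118   0.3409] [ 0.0172 -0.1128 -0.2535  0.2204  0.0309 -0.0005]
```

View pics/c5.png

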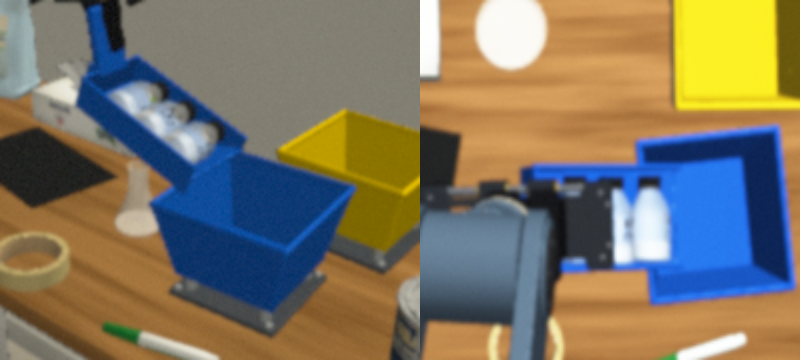

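At 20° all three bottles are still in the tray, resting against the ramp. I'll continue more slowly.

```bash
python3 -m crank '[[0.001,-0.005,-0.006,0.007,0.001,0,-1],[0.002,-0.009,-0.0125,0.014,0.002,0,-1],[0.003,-0.0135,-0.019,0.021,0.003,0,-1],[0.0041,-0.018,-0.0254,0.0278,0.0042,-0.0006,-1],[0.0041,-0.018,-0.0254,0.0278,0.0042,-0.0006,-1],[0.0047,-0.022,-0.032,0.0347,0.005,-0.0006,-1],[0.0053,-0.0264,-0.039,0.0415,0.006,-0.0006,-1],[0.0058,-0.0306,-0.0458,0.0484,0.007,-0.0006,-1],[0.0064,-0.0348,-0.0526,0.0553,0.008,-0.0006,-1],[0.0064,-0.0348,-0.0526,0.0553,0.008,-0.0006,-1]]' 60
python3 - <<'E'
from h import *
obs(); print(tray_now())
for t,z in ((33,.141),(37,.141),(41,.141),(45,.141),(52,.141),(60,.141)):
    p,r=tool_lip((.442,-.177,z),0,t); print(t,p,rel(p,r))
for n in ("scene","top"): cv2.imwrite(f"pics/{n}6.png",vision.camera(n))
cv2.imwrite("pics/c6.png",np.hstack([cv2.resize(cv2.imread("pics/scene6.png")[120:300,180:390],(420,360)),cv2.resize(cv2.imread("pics/top6.png")[120:270,220:400],(380,360))]))
E
```

```text
time: 9.45
position: [0.4445, -0.027, 0.2854]
tool_rot: [-0.705, -0.049, -0.051, 0.706]
ft_force: [-0.4, 0.5, -2.8]
grip_width: 0.0115
t 9.45 p [ 0.4445 -0.027   0.2854] F [-0.4396  0.4889 -2.8328] M [ 0.281   0.1152 -0.0599] g 0.0115 q [-0.3454  0.1589  1.8877  0.059   0.9633 -1.944 ]
(array([ 0.4429, -0.0854,  0.1674]), array([-0.0097, 30.0235, -0.1356]), array([ 0.4428, -0.178 ,  0.1416]))
33 [ 0.4438 -0.0337  0.2924] [ 0.0006 -0.0141 -0.0134  0.0164  0.0019  0.0007]
37 [ 0.4438 -0.0446  0.302 ] [ 0.0033 -0.0331 -0.0352  0.0384  0.005   0.0007]
41 [ 0.4438 -0.0562  0.3108] [ 0.0059 -0.0507 -0.0583  0.0604  0.0081  0.0008]
45 [ 0.4438 -0.0683  0.3189] [ 0.0082 -0.0666 -0.0825  0.0824  0.0112  0.0008]
52 [ 0.4438 -0.0908  0.3308] [ 0.0117 -0.0902 -0.1275  0.121   0.0166  0.0009]
60 [ 0.4438 -0.118   0.3409] [ 0.0147 -0.1104 -0.182   0.165   0.0228  0.001 ]
```

View pics/c6.png

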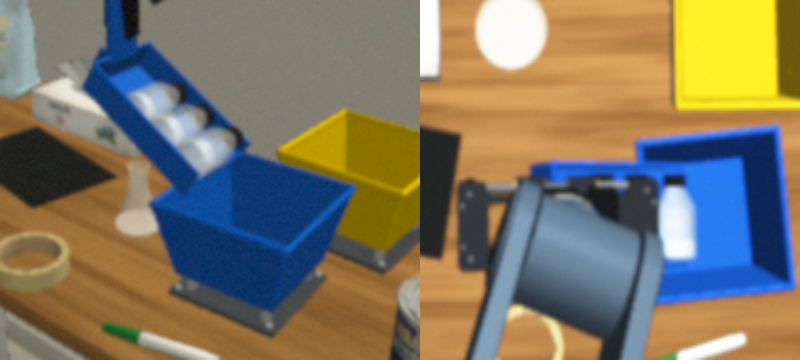

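The front bottle is at the lip and about to go. Continuing in small steps with pauses.

```bash
python3 -m crank '[[0,-0.005,-0.0045,0.0055,0.0006,0.0003,-1],[0.0004,-0.0095,-0.009,0.011,0.0012,0.0005,-1],[0.0006,-0.0141,-0.0134,0.0164,0.0019,0.0007,-1],[0.0006,-0.0141,-0.0134,0.0164,0.0019,0.0007,-1],[0.0006,-0.0141,-0.0134,0.0164,0.0019,0.0007,-1]]' 60
python3 - <<'E'
from h import *
obs(); print(tray_now())
for t,z in ((35,.141),(37,.141),(41,.141),(45,.141),(52,.141),(60,.141)):
    p,r=tool_lip((.442,-.177,z),0,t); print(t,p,rel(p,r))
for n in ("scene","top"): cv2.imwrite(f"pics/{n}7.png",vision.camera(n))
cv2.imwrite("pics/c7.png",np.hstack([cv2.resize(cv2.imread("pics/scene7.png")[120:300,180:390],(420,360)),cv2.resize(cv2.imread("pics/top7.png")[120:270,220:400],(380,360))]))
E
```

```text
time: 10.18
position: [0.4435, -0.0333, 0.2922]
tool_rot: [-0.686, -0.047, -0.05, 0.724]
ft_force: [-0.7, -0.0, -2.6]
grip_width: 0.0117
t 10.18 p [ 0.4435 -0.0333  0.2922] F [-0.7102 -0.0475 -2.623 ] M [ 0.1396  0.1659 -0.0073] g 0.0117 q [-0.3968  0.1526  1.8742  0.1206  1.0106 -2.022 ]
(array([ 0.4417, -0.0855,  0.1713]), array([ 0.0104, 33.0082,  0.0424]), array([ 0.4417, -0.1766,  0.1408]))
35 [ 0.4438 -0.0391  0.2973] [ 0.002  -0.0106 -0.011   0.0109  0.0017 -0.0002]
37 [ 0.4438 -0.0446  0.302 ] [ 0.0034 -0.0205 -0.0216  0.0219  0.0032 -0.0002]
41 [ 0.4438 -0.0562  0.3108] [ 0.0061 -0.0392 -0.0437  0.0439  0.0063 -0.0002]
45 [ 0.4438 -0.0683  0.3189] [ 0.0085 -0.0563 -0.0671  0.066   0.0094 -0.0001]
52 [ 0.4438 -0.0908  0.3308] [ 0.0121 -0.0823 -0.1107  0.1045  0.0148 -0.0001]
60 [ 0.4438 -0.118   0.3409] [ 0.0153 -0.1053 -0.1641  0.1485  0.0209 -0.0001]
```

View pics/c7.png

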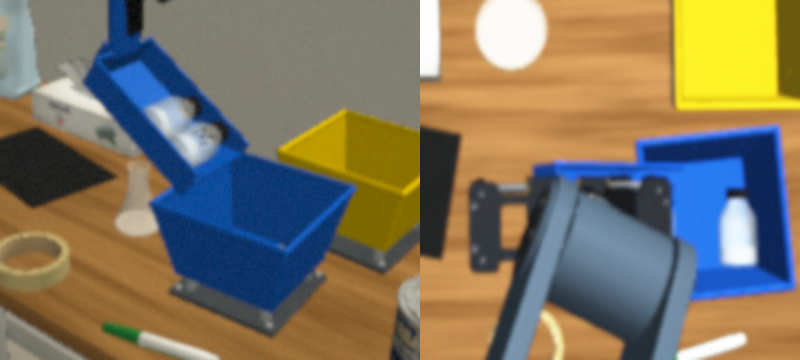

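One bottle is in the blue hopper, at (738,228) in the crop, and two are still in the tray. Continuing.

```bash
python3 -m crank '[[0.001,-0.005,-0.0055,0.0055,0.0008,-0.0001,-1],[0.002,-0.0106,-0.011,0.0109,0.0017,-0.0002,-1],[0.002,-0.0106,-0.011,0.0109,0.0017,-0.0002,-1],[0.002,-0.0106,-0.011,0.0109,0.0017,-0.0002,-1],[0.0034,-0.0205,-0.0216,0.0219,0.0032,-0.0002,-1],[0.0034,-0.0205,-0.0216,0.0219,0.0032,-0.0002,-1],[0.0034,-0.0205,-0.0216,0.0219,0.0032,-0.0002,-1]]' 60
python3 - <<'E'
from h import *
obs(); print(tray_now())
for t,z in ((39,.141),(41,.141),(45,.141),(52,.141),(60,.141)):
    p,r=tool_lip((.442,-.177,z),0,t); print(t,p,rel(p,r))
for n in ("scene","top"): cv2.imwrite(f"pics/{n}8.png",vision.camera(n))
cv2.imwrite("pics/c8.png",np.hstack([cv2.resize(cv2.imread("pics/scene8.png")[120:300,180:390],(420,360)),cv2.resize(cv2.imread("pics/top8.png")[120:270,220:400],(380,360))]))
E
```

```text
time: 11.15
position: [0.4437, -0.0443, 0.3018]
tool_rot: [-0.661, -0.046, -0.052, 0.747]
ft_force: [0.0, -0.1, -1.9]
grip_width: 0.0116
t 11.15 p [ 0.4437 -0.0443  0.3018] F [ 0.0421 -0.111  -1.8982] M [ 0.0248  0.1633 -0.0001] g 0.0116 q [-0.4682  0.1497  1.8521  0.1947  1.0781 -2.1166]
(array([ 0.4418, -0.088 ,  0.1777]), array([ 0.0058, 36.9858,  0.0189]), array([ 0.4419, -0.1767,  0.1409]))
39 [ 0.4438 -0.0503  0.3065] [ 0.0018 -0.0106 -0.0108  0.0111  0.0016 -0.0001]
41 [ 0.4438 -0.0562  0.3108] [ 0.0032 -0.0205 -0.0213  0.0221  0.0032 -0.0001]
45 [ 0.4438 -0.0683  0.3189] [ 0.0058 -0.0392 -0.0435  0.0441  0.0062 -0.    ]
52 [ 0.4438 -0.0908  0.3308] [ 0.0099 -0.0681 -0.0852  0.0826  0.0116 -0.    ]
60 [ 0.4438 -0.118   0.3409] [ 0.0136 -0.0947 -0.1368  0.1266  0.0178  0.    ]
```

View pics/c8.png

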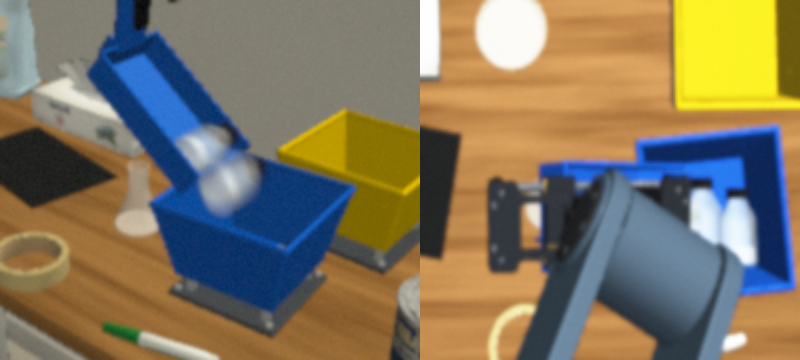

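The second bottle is leaving and the third follows it at the lip. I'll hold and look again.

```bash
python3 -m crank '[[0,0,0,0,0,0,-1],[0,0,0,0,0,0,-1],[0,0,0,0,0,0,-1],[0,0,0,0,0,0,-1],[0,0,0,0,0,0,-1],[0,0,0,0,0,0,-1]]' 60
python3 - <<'E'
from h import *
obs()
for n in ("scene","top"): cv2.imwrite(f"pics/{n}9.png",vision.camera(n))
cv2.imwrite("pics/c9.png",np.hstack([cv2.resize(cv2.imread("pics/scene9.png")[120:300,180:390],(420,360)),cv2.resize(cv2.imread("pics/top9.png")[120:270,220:400],(380,360))]))
E
```

```text
time: 12.0
position: [0.4439, -0.0445, 0.302]
tool_rot: [-0.661, -0.046, -0.052, 0.747]
ft_force: [-0.1, 0.3, -1.6]
grip_width: 0.0114
t 12.0 p [ 0.4439 -0.0445  0.302 ] F [-0.1181  0.298  -1.6029] M [0.0338 0.1043 0.0195] g 0.0114 q [-0.4687  0.1497  1.8516  0.195   1.0784 -2.1172]
```

View pics/c9.png

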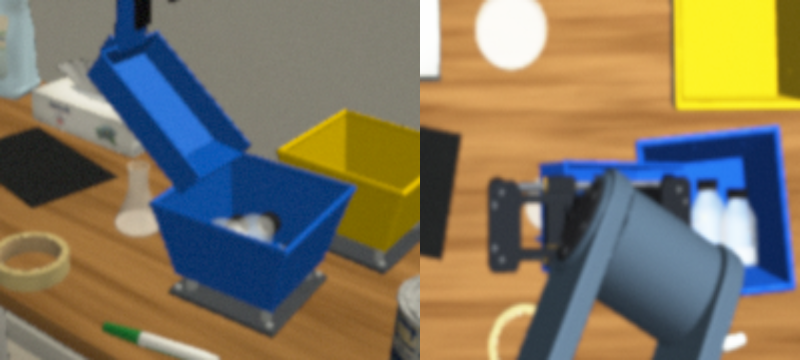

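The tray is empty: force has dropped to about 1.6 N and its floor is clear in the scene view. I'll raise it straight up, level it and carry it back.

Run:
```python
from h import *
p,r=tool_lip((.442,-.170,.20),0,37); print(rel(p,r))
p,r=tool_lip((.445,-.14,.21),0,18); print(rel(p,r))
p,r=tool_lip((.45,-.11,.21),0,0); print(rel(p,r))
```

```text
[ 0.0158 -0.1143  0.0282  0.      0.0002  0.    ]
[ 0.0076 -0.0129  0.1672 -0.1045 -0.0145 -0.0001]
[-0.001   0.1202  0.2617 -0.2035 -0.0283 -0.0002]
```

```bash
python3 -m crank '[[0.004,-0.03,0.007,0,0,0,-1],[0.01,-0.075,0.018,0,0,0,-1],[0.0158,-0.1143,0.0282,0,0,0,-1],[0.012,-0.075,0.095,-0.05,-0.007,0,-1],[0.0076,-0.0129,0.1672,-0.1045,-0.0145,0,-1],[0.004,0.045,0.215,-0.154,-0.0214,0,-1],[-0.001,0.1202,0.2617,-0.2035,-0.0283,0,-1],[-0.001,0.1202,0.2617,-0.2035,-0.0283,0,-1],[-0.001,0.1202,0.2617,-0.2035,-0.0283,0,-1]]' 60
python3 - <<'E'
from h import *
obs(); print(tray_now())
p,r=tool_tray((.4905,.205,.12),-10.9,0); print(rel(p,r))
for n in ("scene","top"): cv2.imwrite(f"pics/{n}10.png",vision.camera(n))
cv2.imwrite("pics/c10.png",np.hstack([cv2.resize(cv2.imread("pics/scene10.png")[80:300,150:390],(420,360)),cv2.resize(cv2.imread("pics/top10.png")[120:270,220:400],(380,360))]))
E
```

```text
time: 13.22
position: [0.4519, 0.0931, 0.2586]
tool_rot: [0.864, 0.06, 0.034, -0.499]
ft_force: [0.2, -0.4, -1.9]
grip_width: 0.0115
t 13.22 p [0.4519 0.0931 0.2586] F [ 0.2466 -0.4173 -1.9022] M [0.5747 0.0909 0.0237] g 0.0115 q [ 0.2867  0.3556  1.8202 -0.6251  1.0679 -0.9847]
(array([ 0.4501, -0.0165,  0.1856]), array([0.0733, 0.0313, 0.1032]), array([ 0.4502, -0.1095,  0.2096]))
[ 0.1359 -0.087   0.4453 -0.0075  0.0526  0.0299]
```

View pics/c10.png

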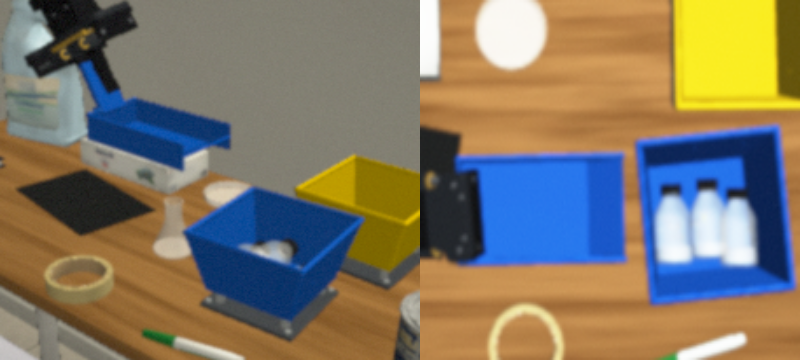

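All three bottles are in the blue hopper, at (672,225), (707,220) and (738,228) in the crop. Carrying the tray back over the mat.

```bash
python3 -m crank '[[0.02,-0.035,0.08,-0.001,0.009,0.005,-1],[0.045,-0.055,0.16,-0.003,0.019,0.011,-1],[0.07,-0.075,0.24,-0.004,0.029,0.016,-1],[0.095,-0.085,0.32,-0.0055,0.038,0.022,-1],[0.118,-0.087,0.39,-0.0065,0.046,0.026,-1],[0.1359,-0.087,0.4453,-0.0075,0.0526,0.0299,-1],[0.1359,-0.087,0.4453,-0.0075,0.0526,0.0299,-1],[0.1359,-0.087,0.4453,-0.0075,0.0526,0.0299,-1]]' 60
python3 - <<'E'
from h import *
obs(); print(tray_now())
p,r=tool_tray((.4905,.205,.023),-10.9,0); print(rel(p,r))
p,r=tool_tray((.4905,.205,.003),-10.9,0); print(rel(p,r))
for n in ("scene","top"): cv2.imwrite(f"pics/{n}11.png",vision.camera(n))
cv2.imwrite("pics/c11.png",np.hstack([cv2.resize(cv2.imread("pics/scene11.png")[80:260,130:340],(420,360)),cv2.resize(cv2.imread("pics/top11.png")[120:270,110:290],(380,360))]))
E
```

```text
time: 14.32
position: [0.5142, 0.3097, 0.195]
tool_rot: [0.865, -0.024, 0.085, -0.493]
ft_force: [0.4, -0.0, -1.1]
grip_width: 0.0119
t 14.32 p [0.5142 0.3097 0.195 ] F [ 0.4143 -0.011  -1.1219] M [0.6041 0.0433 0.0374] g 0.0119 q [ 0.5768  0.6929  1.3562 -0.4777  1.3909 -0.676 ]
(array([0.4915, 0.2025, 0.122 ]), array([-11.1392,   0.0476,  -0.1565]), array([0.4734, 0.1113, 0.1459]))
[-0.0275  0.1673  0.1028 -0.     -0.0016  0.0001]
[-0.0324  0.2016  0.1227 -0.     -0.0016  0.0001]
```

View pics/c11.png

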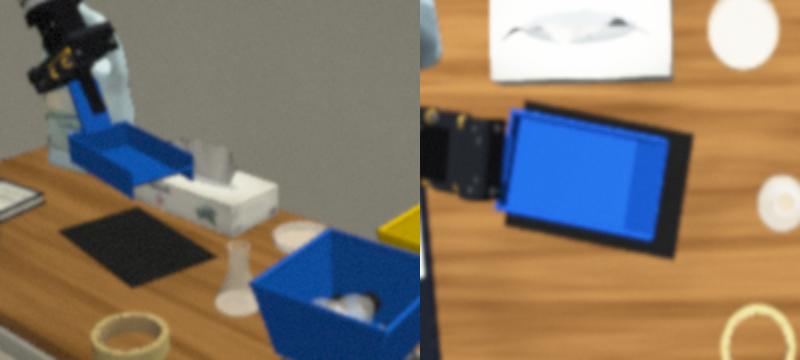

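Level and above the mat. Lowering it gently in two steps.

```bash
python3 -m crank '[[-0.008,0.045,0.028,0,0,0,-1],[-0.014,0.085,0.053,0,-0.001,0,-1],[-0.02,0.125,0.078,0,-0.0016,0,-1],[-0.0275,0.1673,0.1028,0,-0.0016,0,-1],[-0.029,0.178,0.109,0,-0.0016,0,-1],[-0.03,0.187,0.1145,0,-0.0016,0,-1],[-0.031,0.193,0.118,0,-0.0016,0,-1],[-0.031,0.193,0.118,0,-0.0016,0,-1],[-0.031,0.193,0.118,0,-0.0016,0,-1]]' 60
python3 - <<'E'
from h import *
obs(); print(tray_now())
p,r=tool_tray((.4905,.205,.003),-10.9,0); print(rel(p,r))
for n in ("scene","top"): cv2.imwrite(f"pics/{n}12.png",vision.camera(n))
cv2.imwrite("pics/c12.png",np.hstack([cv2.resize(cv2.imread("pics/scene12.png")[80:260,130:340],(420,360)),cv2.resize(cv2.imread("pics/top12.png")[120:270,110:290],(380,360))]))
E
```

```text
time: 15.55
position: [0.5124, 0.3145, 0.0797]
tool_rot: [0.866, -0.021, 0.082, -0.494]
ft_force: [0.2, -0.8, -1.3]
grip_width: 0.012
t 15.55 p [0.5124 0.3145 0.0797] F [ 0.2018 -0.8455 -1.3306] M [0.5916 0.0206 0.0137] g 0.012 q [ 0.5846  0.8445  1.406  -0.5019  1.2154 -0.5794]
(array([0.4902, 0.2071, 0.0068]), array([-10.7325,  -0.0068,   0.0103]), array([0.4729, 0.1158, 0.0308]))
[ 0.0008  0.0089  0.0002 -0.0001  0.0008  0.0004]
```

View pics/c12.png

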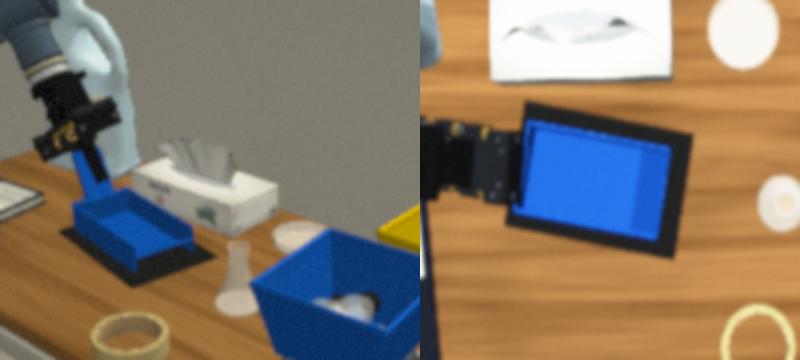

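```bash
python3 -m crank '[[0.0003,0.003,0,0,0,0,-1],[0.0006,0.006,0,0,0.0004,0,-1],[0.0008,0.0085,0.0002,0,0.0008,0.0004,-1],[0.0008,0.0085,0.0002,0,0.0008,0.0004,-1],[0.0008,0.0085,0.0002,0,0.0008,0.0004,-1]]' 60
python3 - <<'E'
from h import *
obs(); print(tray_now())
p,r=tool_tray((.4905,.205,.003),-10.9,0); print(rel(p,r))
E
```

```text
time: 16.27
position: [0.5127, 0.3121, 0.0754]
tool_rot: [0.866, -0.023, 0.082, -0.493]
ft_force: [0.9, -0.0, -2.3]
grip_width: 0.0121
t 16.27 p [0.5127 0.3121 0.0754] F [ 0.8671 -0.0416 -2.2674] M [0.5995 0.018  0.0484] g 0.0121 q [ 0.5809  0.8497  1.4094 -0.5034  1.2082 -0.576 ]
(array([0.4901, 0.2048, 0.0026]), array([-10.9002,  -0.031 ,   0.0508]), array([0.4726, 0.1135, 0.0266]))
[ 0.0006 -0.001  -0.0001  0.0002  0.0002 -0.0002]
```

The pose equals the one at pick-up. Releasing.

```bash
python3 -m crank '[[0,0,0,0,0,0,-0.6],[0,0,0,0,0,0,-0.4],[0,0,0,0,0,0,-0.2],[0,0,0,0,0,0,0],[0,0,0,0,0,0,0.2],[0,0,0,0,0,0,0.2],[0,0,0,0,0,0,0.2]]' 5
python3 - <<'E'
from h import *
obs()
for n in ("scene","wrist"): cv2.imwrite(f"pics/{n}13.png",vision.camera(n))
s=cv2.imread("pics/scene13.png")[50:240,110:310]
cv2.imwrite("pics/c13.png",np.hstack([cv2.resize(s,(400,380)),cv2.resize(cv2.imread("pics/wrist13.png"),(400,380))]))
E
```

```text
time: 17.15
position: [0.5127, 0.3122, 0.0755]
tool_rot: [0.866, -0.023, 0.082, -0.493]
ft_force: [0.1, 0.4, -0.3]
grip_width: 0.0514
t 17.15 p [0.5127 0.3122 0.0755] F [ 0.07    0.4284 -0.2726] M [ 0.3191 -0.0487 -0.0257] g 0.0514 q [ 0.581   0.8496  1.4094 -0.5034  1.2082 -0.576 ]
```

View pics/c13.png

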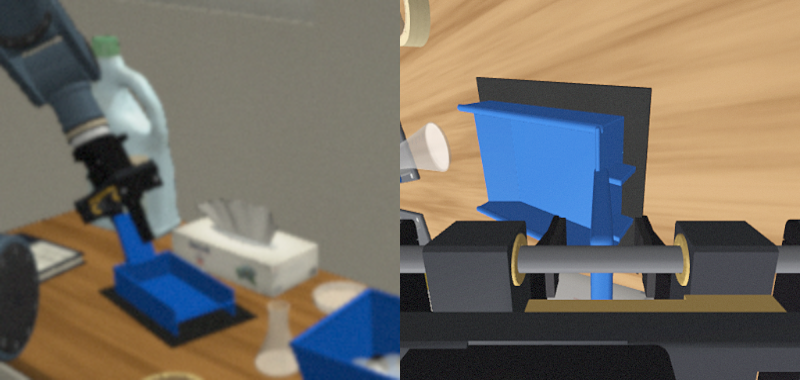

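The jaws are clear on both sides of the handle. Backing out along the handle, then going up toward the robot's side.

```bash
python3 -m crank '[[0,-0.04,0,0,0,0,0.2],[0,-0.08,0,0,0,0,0.2],[0,-0.12,0,0,0,0,0.2],[0,-0.16,0,0,0,0,0.2],[-0.06,-0.2,0,0,0,0,0.2],[-0.15,-0.25,0,0,0,0,0.2],[-0.25,-0.3,0,0,0,0,0.2],[-0.25,-0.3,0,0,0,0,0.2],[-0.25,-0.3,0,0,0,0,0.2]]'
python3 - <<'E'
from h import *
obs()
for n in ("scene","top"): cv2.imwrite(f"pics/{n}14.png",vision.camera(n))
t=cv2.imread("pics/top14.png"); t0=cv2.imread("pics/top0.png")
cv2.imwrite("pics/c14.png",np.vstack([cv2.resize(x[90:280,120:480],(570,300)) for x in (t0,t)]))
def f(im):
    h,s,v=cv2.split(cv2.cvtColor(im,cv2.COLOR_BGR2HSV)); b=(h>100)&(h<130)&(s>130)&(v>60)
    return cv2.minAreaRect(biggest(b,(163,150,250,240)))
print(f(t0),f(t))
E
```

```text
time: 18.38
position: [0.3836, 0.4041, 0.1893]
tool_rot: [0.866, -0.022, 0.082, -0.493]
ft_force: [0.0, 0.2, -0.2]
grip_width: 0.0523
t 18.38 p [0.3836 0.4041 0.1893] F [ 0.0317  0.1684 -0.2065] M [0.3451 0.0549 0.021 ] g 0.0523 q [ 0.8127  0.6828  1.3987 -0.3963  1.4497 -0.4779]
((193.02708435058594, 194.64019775390625), (67.77909851074219, 41.526397705078125), 9.619728088378906) ((193.5, 195.0), (68.7187728881836, 41.59294509887695), 9.462322235107422)
```

View pics/c14.png

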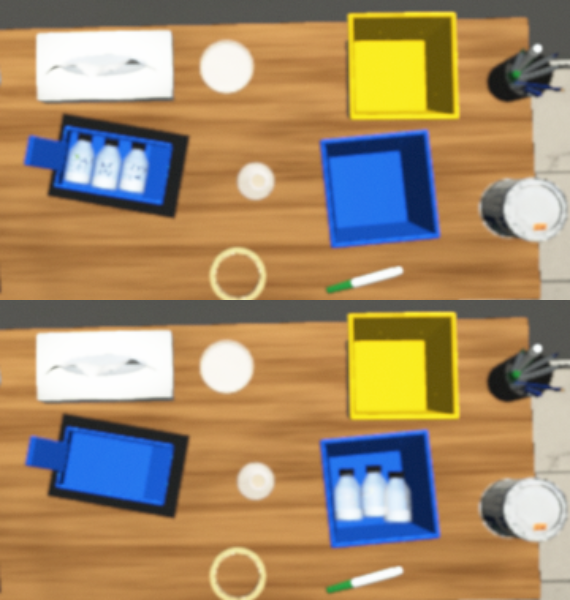

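View pics/scene14.png

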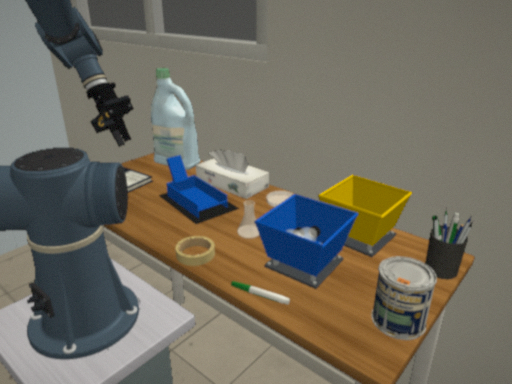

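The before and after views match. The tray is centred on the mat at (193,195) px with its angle within 0.2°, the bottles are in the blue hopper, the flask and dish haven't moved, and the arm is clear.

```bash
python3 -c "
from rig import robot
print(robot.hand_in())"
```

```text
the job is handed in; nothing more can be done
None
```

The job is done and handed in at about 18.4 s. I gripped the tray by its slanted handle and tilted it in small steps to 37°, with the lip about 12 mm above the blue hopper's rim. All three bottles went into the blue hopper; the first came out while I held at 33°, the other two at 37°. I then put the empty tray back on its mat, let go and backed clear.

**Last checks:**
- **Tray:** the top view shows it within about 0.5 px (1–2 mm) of where it started and within 0.2° of its original angle, upright.
- **Bottles and bystanders:** the top view shows all three bottles in the blue hopper. The flask and dish look unmoved.
- **Forces:** wrist readings stayed within about 5 N whenever I checked, and the arm touches nothing now.

No check failed or disagreed. The fingers only closed on the handle and stayed clear of the bottles.

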